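# Fit the fresh cartridge in the bench-top water filter

### The arm

A 6-joint arm with a two-finger parallel gripper is mounted at the origin on the work surface. World frame = base frame: x ahead of the robot, y to its left, z up, the work surface at z = 0. Lengths are in m, angles in degrees, forces in N, time in s.
With the tool pointing down it reaches from about 0.375 to 0.9 m from the base axis. Payload 3.1 kg.
Tool frame: the origin (TCP) lies at the very end of the fingers, on their centre line; the grasp point (between the pads) lies 19 mm behind it; z points along the fingers, y is the line along which they close (so a half turn about z gives the same grasp; the last joint's range is limited). The gripper opens to 87 mm and grips with 3 to 60 N. Pads are 19 mm wide; open, the fingers measure 117 mm over their backs; the gripper's body (75 mm by 190 mm) begins 51 mm behind the grasp point.
Start: joints at [-84.368, 30.224, 82.088, -0, 67.689, -10.227], TCP at [0.171, -0.601, 0.223] pointing down, gripper open.
Joint ranges: [-176.69, 176.69], [-43.24, 126.21], [12.49, 139.97], [-82, 262], [0, 151.66], [-163.58, 163.58]. Speed limits (degrees/s): [159.86, 159.86, 180, 180, 180, 180].

### API

Orientations are given as a 3x3 rotation matrix whose columns are the frame's x, y, z axes.
In Python, from rig import readout, cams, bot gives the robot as it stands.
- The arm moves only by the shell command python3 -m inch 'ROWS'. ROWS is JSON, a list of rows, each a list of 5 numbers: the shift along the world's x, y, z in cm, then the turn about the world's z in degrees, then the finger opening in cm, from 0 to 8.7. In form: [[dx, dy, dz, twist, fingers], ...]. A call has 1 to 10 rows; each row is the pose to reach, as a shift and turn from the pose commanded when the call began; what a row does not reach only later rows make up. A row lasts 1/12 s, in which the tool goes at most 41.7 mm and 7.16 degrees, less where a joint would pass 70% of its speed; a pose out of reach is approached as far as the arm can. A call with a gripper value outside its range is refused whole. The fingers move at their own pace and stop on an object; the grip force is fixed at half the most. Time passes only in rows, so rows that repeat a pose let the fingers close. It gives the time, the measured TCP pose, the force, the opening and the grip force at its end, in the units of the state.
- readout.read_state(): the state, without advancing time (a new reading comes with each control period).
- cams.capture(name): name is "side" or "top"; returns a dict with "image" (400x640x3 uint8, blue, green, red), "intrinsics" (3x3 intrinsics, pixels), "xyz" and "rotation" of the camera in the world. Camera axes: x right, y down, z forward; pixel columns grow to the right and rows downward; lengths in m; the calibration is good to about 2 mm. A picture is of the moment at which its call begins. There is no depth.
- bot.hand_in(): hands the job in; it is judged then, once.
The state is a dict: "time_s": time; "joint_positions": joint angles; "qvel": joint speeds; "tau": joint torques, N m; "position": TCP position; "tcp_rot": TCP orientation; "force": force on the tool from outside, world axes, zero at the start; "moment": the same for the moment, N m; "opening": opening from 0.0 (shut) to 1.0 (fully open); "grasp_force": force on a finger pad.
Only numpy, scipy, OpenCV 4.12 (cv2) and the standard library are available. Lean on these libraries where they do the work, as an engineer would, in place of code of your own. Each camera call takes 0.05 s, during which the arm holds its last target. There are 200 camera calls.

### The job

Slide the water filter's grey gate all the way back by its yellow fin, stand the fresh cartridge (the one with the blue tab) upright on the floor of the open bay, tab up, then slide the gate fully home again so that its fork holds the cartridge in. Leave the spent cartridge with the brown tab where it stands.

Things in the scene. Friction and masses are not known exactly. Their poses are not given: they have to be found in the camera images.
- fresh: Fresh cartridge, loose, about 180 g, upright on the bench: white box 66 (x) x 50 (y) x 36 mm high with blue bands; on its top centre an upright blue tab, 14 (x) x 24 (y) mm, rising 40 mm more (tab top 76 mm above underside). Pinch the tab across its 14 mm. Same after a half turn. Origin: centre of underside, z up. Its place is swapped at random with the spent one's.
- spent: Spent cartridge, to be left alone: same shape and size as the fresh one, but a stained tan box with brown bands and a brown tab. Origin: centre of underside, z up.
- bay (a point): Centre of the bay's floor, 8 mm above the bench. The filter is a fixed white box, 110 (x) x 280 mm (y, from -70 to +210 of this point), top 50 mm above the bench. The bay is a well in its top, 82 (x) x 66 (y) x 42 mm deep. z up, +y along the filter, the way the gate opens. A seated cartridge's x lies along this x; its tab stands 34 mm above the filter's top.
- gate (a joint): Gate travel (m) along the bay's +y: 0 home, 0.085 back at its stop; about 2 N friction, stays put. Starts 0 to 0.02. Grey plate, upper face 56 mm above the bench; its two prongs cover the bay's sides, a 40 mm wide slot between them lets the tab pass. Grip: yellow fin 40 (x) x 14 (y) mm, 56 to 90 mm above the bench, centred at bay x = 0, y = 95 mm + travel; pinch its 14 mm from above.
Mind the look-alikes: they are no part of the job. What is shaped like the fresh but pink is not meant.

How it is judged:
By the outcome, as a careful person would: the job done as asked, in the order asked, and still so for the second after the job is handed in, with the robot touching nothing.
It also fails if it takes over 64 s, if anything falls off the work surface, if the arm or the gripper's body presses on something with over 40 N, if the wrist force passes 120 N, or if a joint passes its speed limit or range.

## Working session

There is one attempt and no reset: what is moved stays moved. The work goes in short steps, Python scripts to look and compute and a shell command to move; the robot and the scene stay as the last step left them, time stands still between calls to the robot, and variables do not carry over. Pictures are saved under pics/ and viewed, at most 10 in all, crops included, and the job is handed in when it is done.

```bash
mkdir -p pics; ls
python3 - <<'E'
from rig import readout,cams
import cv2
s=readout.read_state();print(s['position'],s['tcp_rot'],s['time_s'],s['opening'])
for n in('side','top'):
    c=cams.capture(n);cv2.imwrite(f'pics/{n}0.png',c['image']);print(n,c['intrinsics'],c['xyz'],c['rotation'])
E
```

```text
pics
[ 0.17075353 -0.60044289  0.22156577] [[ 9.61922842e-01  2.73321049e-01 -2.24430634e-04]
 [ 2.73320877e-01 -9.61920448e-01  2.17927516e-03]
 [ 3.79757355e-04 -2.15763613e-03 -9.99997600e-01]] 0.0 0.9993873770473335
side [[416.58569186   0.         324.3648013 ]
 [  0.         416.58569186 200.89394099]
 [  0.           0.           1.        ]] [0.41685212 0.57604317 0.69324844] [[-0.99091987 -0.07986296  0.10816527]
 [-0.13353896  0.67826756 -0.72257903]
 [-0.01565769 -0.7304622  -0.68277362]]
top [[361.73642966   0.         316.9166265 ]
 [  0.         361.73642966 203.8803938 ]
 [  0.           0.           1.        ]] [ 0.45179876 -0.09850071  0.86122396] [[-0.01811826 -0.99914935  0.03704473]
 [-0.99967617  0.01876508  0.01718813]
 [-0.01786866 -0.03672131 -0.99916578]]
```

View pics/top0.png

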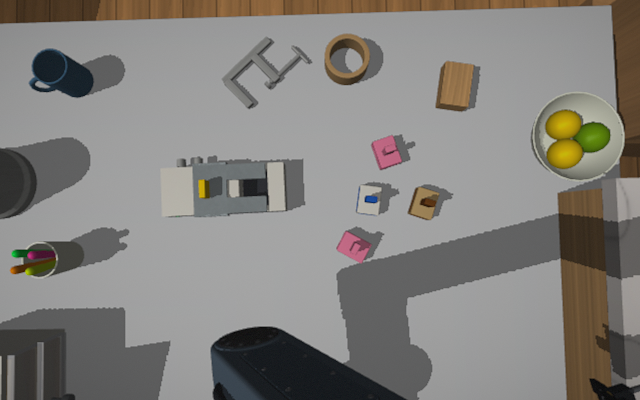

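View pics/side0.png

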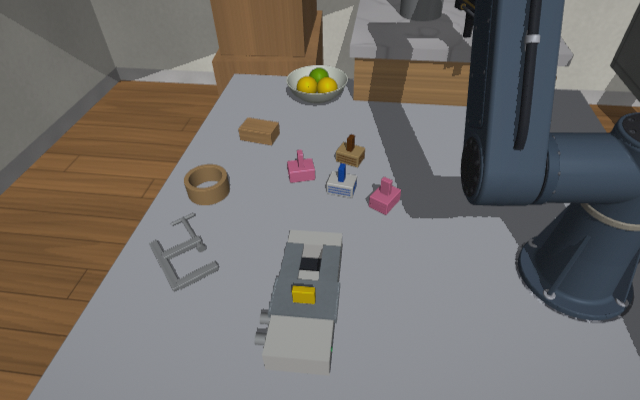

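The top view shows the fresh cartridge (white, blue tab) at about (370,200), with the spent one at (425,202). The filter spans (162–285, 160–217) with its yellow fin at (204,188), and the bay is on the image's right (world −y). The side view agrees.

```bash
cat > h.py <<'E'
import numpy as np,cv2
from rig import cams,readout
def ray(c,uv,z):
    d=c['rotation']@np.linalg.solve(c['intrinsics'],[*uv,1.]);o=np.asarray(c['xyz']);return o+d*(z-o[2])/d[2]
def masks(img):
    h=cv2.cvtColor(img,cv2.COLOR_BGR2HSV)
    return dict(yellow=cv2.inRange(h,(22,150,60),(32,255,255)),blue=cv2.inRange(h,(105,150,40),(125,255,255)))
def blobs(m,lo=15):
    n,_,st,ce=cv2.connectedComponentsWithStats(m)
    return [(st[i].tolist(),ce[i].round(1)) for i in range(1,n) if st[i][4]>=lo]
E
python3 - <<'E'
from h import *
for n in('side','top'):
    c=cams.capture(n)
    for k,m in masks(c['image']).items():
        for b in blobs(m): print(n,k,b[0],b[1],ray(c,b[1],.09 if k=='yellow' else .076).round(3))
    if n=='top':
        im=c['image']
        a=cv2.resize(im[145:230,150:300],None,fx=4,fy=4,interpolation=cv2.INTER_NEAREST)
        b=cv2.resize(im[145:230,340:390],None,fx=4,fy=4,interpolation=cv2.INTER_NEAREST)
        cv2.imwrite('pics/z.png',np.hstack([a[:,:],b])[:, :800])
E
```

```text
side yellow [297, 76, 40, 17, 524] [316.   84.8] [ 0.606 -0.569  0.09 ]
side yellow [292, 286, 23, 18, 372] [303.2 294.2] [0.517 0.174 0.09 ]
side blue [338, 164, 7, 18, 110] [341.1 172.5] [ 0.489 -0.178  0.076]
top yellow [546, 110, 37, 59, 1662] [563.8 139.1] [ 0.608 -0.612  0.09 ]
top yellow [199, 180, 10, 18, 175] [203.5 188.6] [0.518 0.158 0.09 ]
top yellow [25, 260, 31, 10, 31] [ 40.  264.2] [0.362 0.512 0.09 ]
top blue [365, 196, 12, 7, 71] [370.7 199. ] [ 0.489 -0.202  0.076]
```

View pics/z.png

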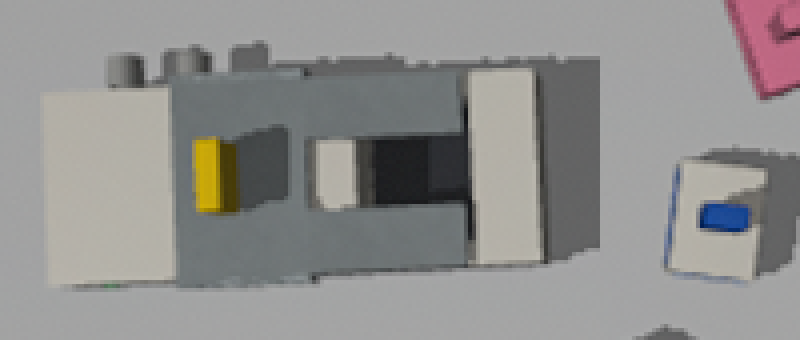

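The crop shows the filter's top corners at about px (160.5,168), (162,217), (284,162) and (286,210.5). The fin's top is at (202,189). The fresh cartridge's top corners are at (360.5,185), (382,187.5), (379,215.5) and (358,213), and its tab is at (371,199.5).

```bash
cat >> h.py <<'E'
def ang(v): return np.degrees(np.arctan2(v[1],v[0]))
E
python3 - <<'E'
from h import *
c=cams.capture('top')
P=lambda l,z:np.array([ray(c,p,z)[:2] for p in l])
# filter: TL,BL,TR,BR (image)
F=P([(160.5,168.25),(162,216.75),(284.25,162),(286.25,210.5)],.05)
print(F.round(4)); cen=F.mean(0)
yd=(F[0]-F[2])+(F[1]-F[3]);L=np.linalg.norm(yd)/2;yd/=np.linalg.norm(yd);xd=np.array([yd[1],-yd[0]])
print('len',L,'wid',np.linalg.norm(F[0]-F[1]),np.linalg.norm(F[2]-F[3]),'yaw',ang(xd),ang(F[0]-F[1]),ang(F[2]-F[3]))
bay=cen-yd*.07;print('bay',bay,'stop fin',bay+yd*.18)
f=P([(201.9,189)],.09)[0];print('fin',f,(f-bay)@xd,(f-bay)@yd-.095)
C=P([(360.5,185),(382,187.5),(378.75,215.5),(358,213)],.036)
print('fresh',C.mean(0),np.linalg.norm(C[0]-C[3]),np.linalg.norm(C[0]-C[1]),'yaw',ang(C[0]-C[3]),ang(C[1]-C[2]),ang(C[0]-C[1])+90)
t=P([(371,199.6)],.076);print('tab',t)
cs=cams.capture('side');print('side fin mid z.073',ray(cs,(303.2,294.2),.073),'tab mid .056',ray(cs,(341.1,172.5),.056), 'side tabtop', ray(cs,(342,165),.076))
s=readout.read_state();print(s['position'],ang(s['tcp_rot'][:2,1]))
E
```

```text
[[ 0.5695  0.2691]
 [ 0.4594  0.2659]
 [ 0.5779 -0.0125]
 [ 0.4683 -0.0154]]
len 0.2815750723285608 wid 0.11015837330487054 0.10960872270404438 yaw 1.7621004538653602 1.6550763893782618 1.5053323266467262
bay [0.5209004  0.05680463] stop fin [0.51536547 0.23671951]
fin [0.51703311 0.1613824 ] -0.0006497373221902288 0.009647236019183353
fresh [ 0.48845101 -0.20494335] 0.06417446617381942 0.04923131399490859 yaw -6.3689702831513415 -7.997201407742245 172.20551243730728
tab [[ 0.4879929  -0.20239395]]
side fin mid z.073 [0.5200001  0.16243146 0.073     ] tab mid .056 [ 0.49107641 -0.2025694   0.056     ] side tabtop [ 0.4895674  -0.20650985  0.076     ]
[ 0.17079562 -0.60097637  0.22219187] -74.14382084581644
```

```bash
python3 -m inch '[[25,30,0,-14.2,4],[25,30,0,-14.2,4],[25,30,0,-14.2,4],[25,30,0,-14.2,4],[25,30,0,-14.2,4],[25,30,0,-14.2,4],[25,30,0,-14.2,4],[25,30,0,-14.2,4],[25,30,0,-14.2,4],[25,30,0,-14.2,4]]'
```

```text
time_s: 1.13
position: [0.423, -0.2967, 0.2227]
tcp_rot: [[0.999, 0.033, 0.001], [0.033, -0.999, 0.002], [0.001, -0.002, -1.0]]
force: [0.5, -1.3, -0.0]
opening: 0.466
grasp_force: 0.0
```

```bash
python3 -m inch '[[9.5,40,0,0,4],[9.5,40,0,0,4],[9.5,40,0,0,4],[9.5,40,0,0,4],[9.5,40,0,0,4],[9.5,40,0,0,4],[9.5,40,0,0,4],[9.5,40,0,0,4],[9.5,40,0,0,4],[9.5,40,0,0,4]]'; python3 -m inch '[[0,6,0,0,4],[0,6,0,0,4],[0,6,0,0,4],[0,6,0,0,4],[0,6,0,0,4]]'; python3 -c "
from h import *
s=readout.read_state();print(s['position'],ang(s['tcp_rot'][:2,1]))"
```

```text
time_s: 1.97
position: [0.516, 0.1015, 0.2228]
tcp_rot: [[1.0, 0.03, 0.001], [0.03, -1.0, 0.0], [0.001, -0.0, -1.0]]
force: [1.2, -0.5, 0.9]
opening: 0.459
grasp_force: 0.0
time_s: 2.38
position: [0.5157, 0.1582, 0.2225]
tcp_rot: [[1.0, 0.029, -0.0], [0.029, -1.0, -0.001], [-0.0, 0.001, -1.0]]
force: [0.2, 0.1, -0.4]
opening: 0.462
grasp_force: 0.0
[0.51570341 0.15815324 0.22249685] -88.33953348741471
```

```bash
python3 -m inch '[[0.2,0.4,-4,0,4],[0.2,0.4,-8,0,4],[0.2,0.4,-12,0,4],[0.2,0.4,-14,0,4],[0.2,0.4,-15.8,0,4],[0.2,0.4,-15.8,0,4],[0.2,0.4,-15.8,0,4]]'; python3 -c "
from h import *
for n in('side','top'): cv2.imwrite(f'pics/{n}1.png',cams.capture(n)['image'])
a=cv2.imread('pics/side1.png')[180:390,200:400];cv2.imwrite('pics/c1.png',cv2.resize(a,None,fx=2.8,fy=2.8))"
```

```text
time_s: 2.97
position: [0.5176, 0.1613, 0.064]
tcp_rot: [[1.0, 0.027, -0.002], [0.027, -1.0, -0.0], [-0.002, 0.0, -1.0]]
force: [0.1, -0.4, 0.2]
opening: 0.459
grasp_force: 0.0
```

View pics/c1.png

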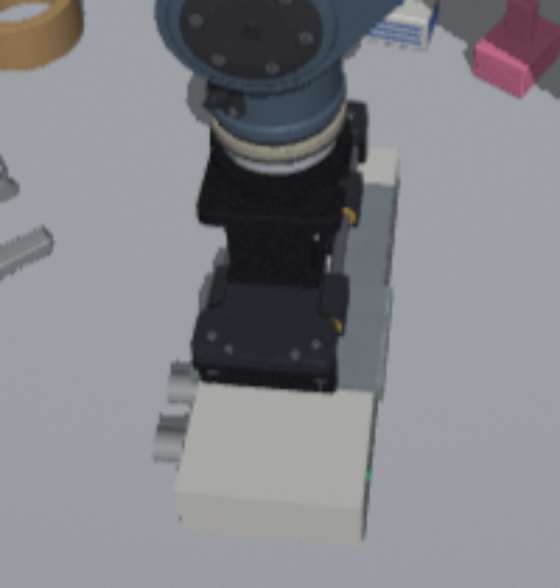

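The gripper straddles the fin with no contact force. I'll close on it next.

```bash
python3 -m inch '[[0,0,0,0,0.8],[0,0,0,0,0.8],[0,0,0,0,0.8],[0,0,0,0,0.8],[0,0,0,0,0.8],[0,0,0,0,0.8],[0,0,0,0,0.8]]'
```

```text
time_s: 3.65
position: [0.518, 0.163, 0.065]
tcp_rot: [[1.0, 0.029, 0.001], [0.029, -1.0, 0.0], [0.001, -0.0, -1.0]]
force: [0.2, 0.5, 4.7]
opening: 0.158
grasp_force: 30.0
```

```bash
python3 -m inch '[[-0.06,2,0,0,0.8],[-0.12,4,0,0,0.8],[-0.18,6,0,0,0.8],[-0.22,7,0,0,0.8],[-0.23,7.4,0,0,0.8],[-0.23,7.4,0,0,0.8]]'; python3 -m inch '[[0,0.2,0,0,0.8],[0,0.4,0,0,0.8],[0,0.4,0,0,0.8]]'
```

```text
time_s: 4.15
position: [0.5158, 0.2381, 0.065]
tcp_rot: [[1.0, 0.03, 0.001], [0.03, -1.0, 0.001], [0.001, -0.001, -1.0]]
force: [-1.2, 1.7, 6.0]
opening: 0.16
grasp_force: 30.0
time_s: 4.4
position: [0.5158, 0.2396, 0.065]
tcp_rot: [[1.0, 0.03, 0.0], [0.03, -1.0, -0.002], [0.0, 0.002, -1.0]]
force: [-1.4, -2.7, 6.4]
opening: 0.152
grasp_force: 30.0
```

```bash
python3 -m inch '[[0,0.2,0,0,0.8],[0,0.4,0,0,0.8],[0,0.4,0,0,0.8]]'
```

```text
time_s: 4.65
position: [0.5157, 0.2397, 0.0649]
tcp_rot: [[0.999, 0.032, -0.001], [0.032, -0.999, -0.008], [-0.001, 0.008, -1.0]]
force: [0.6, -16.7, 9.1]
opening: 0.16
grasp_force: 30.1
```

```bash
python3 -m inch '[[0,-0.4,0,0,0.8],[0,-0.4,0,0,4],[0,-0.4,0,0,4],[0,-0.4,0,0,4],[0,-0.4,0,0,4],[0,-0.4,4,0,4],[0,-0.4,8,0,4],[0,-0.4,10,0,4],[0,-0.4,10,0,4]]'; python3 -c "
from h import *
s=readout.read_state();print(s['position'],s['force'],ang(s['tcp_rot'][:2,1]))"
```

```text
time_s: 5.4
position: [0.5189, 0.2422, 0.1692]
tcp_rot: [[1.0, 0.03, 0.01], [0.03, -1.0, 0.003], [0.01, -0.002, -1.0]]
force: [-0.1, -0.4, -0.9]
opening: 0.459
grasp_force: 0.0
[0.51887524 0.24216149 0.16922275] [-0.14873448 -0.35719605 -0.87099442] -88.29466864546363
```

```bash
python3 -c "
from h import *
s=readout.read_state();print(s['joint_positions'])"; python3 -m inch '[[-1,-20,3,81,4],[-3,-36,3,81,4],[-3,-36,3,81,4],[-3,-36,3,81,4],[-3,-36,3,81,4],[-3,-36,3,81,4],[-3,-36,3,81,4],[-3,-36,3,81,4],[-3,-36,3,81,4],[-3,-36,3,81,4]]'; python3 -c "
from h import *
s=readout.read_state();print(s['position'],s['joint_positions'],ang(s['tcp_rot'][:2,1]))"
```

```text
[1.38371812e+01 2.98581631e+01 9.32394472e+01 8.50225699e-03
 5.63100819e+01 1.02127833e+02]
time_s: 6.23
position: [0.4848, -0.1213, 0.1938]
tcp_rot: [[0.4, 0.916, -0.001], [0.916, -0.4, 0.0], [-0.0, -0.001, -1.0]]
force: [0.2, 0.1, 0.2]
opening: 0.459
grasp_force: 0.0
[ 0.48481028 -0.12132321  0.19375328] [-2.68672717e+01  2.30076441e+01  1.01562752e+02 -2.93826899e-02
  5.54877963e+01 -3.26405542e+00] -23.58656712826374
```

```bash
python3 -m inch '[[0.4,-8,0,10,4],[0.4,-8,0,10,4],[0.4,-8,0,10,4],[0.4,-8,0,10,4],[0.4,-8,0,10,4],[0.4,-8,0,10,4],[0.4,-8,0,10,4]]'; python3 -c "
from h import *
s=readout.read_state();print(s['position'],s['joint_positions'],ang(s['tcp_rot'][:2,1]))"
```

```text
time_s: 6.82
position: [0.4891, -0.1974, 0.1941]
tcp_rot: [[0.238, 0.971, -0.001], [0.971, -0.238, 0.001], [0.001, -0.002, -1.0]]
force: [0.5, 0.5, 0.5]
opening: 0.451
grasp_force: 0.0
[ 0.4890993  -0.19736733  0.19409434] [-3.41308267e+01  2.49691775e+01  9.77432646e+01  1.19145950e-02
  5.73866878e+01 -2.03691317e+01] -13.768091050761507
```

```bash
python3 -m inch '[[0,-0.6,0,6.4,4],[0,-0.6,-4,6.4,4],[0,-0.6,-8,6.4,4],[0,-0.6,-8.5,6.4,4],[0,-0.6,-8.5,6.4,4]]'; python3 -c "
from h import *
s=readout.read_state();print(s['position'],ang(s['tcp_rot'][:2,1]))
cs=[]
for n,(u,v) in dict(side=(270,90),top=(310,140)).items(): cs.append(cv2.resize(cams.capture(n)['image'][v:v+120,u:u+120],None,fx=3,fy=3))
cv2.imwrite('pics/c2.png',np.hstack(cs))"
```

```text
time_s: 7.23
position: [0.4877, -0.2028, 0.1075]
tcp_rot: [[0.129, 0.992, -0.006], [0.992, -0.129, 0.004], [0.003, -0.006, -1.0]]
force: [0.0, -0.3, 0.6]
opening: 0.461
grasp_force: 0.0
[ 0.48766004 -0.20279656  0.10747569] -7.387087121218966
```

View pics/c2.png

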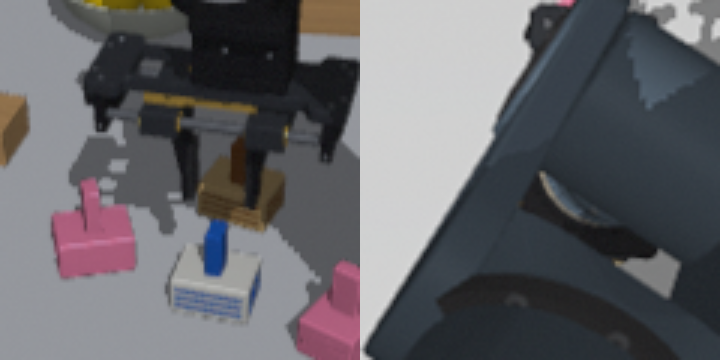

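The side crop shows the two fingertips (centred near column 220) straddling the blue tab (column 215), and the neighbours are clear. I'll descend and grip.

```bash
python3 -m inch '[[0.1,-0.05,-3,0,4],[0.1,-0.05,-5,0,4],[0.1,-0.05,-6.1,0,4],[0.1,-0.05,-6.1,0,4],[0.1,-0.05,-6.1,0,0.8],[0.1,-0.05,-6.1,0,0.8],[0.1,-0.05,-6.1,0,0.8],[0.1,-0.05,-6.1,0,0.8],[0.1,-0.05,-6.1,0,0.8],[0.1,-0.05,-6.1,0,0.8]]'; python3 -m inch '[[0,0,0,0,0.8],[0,0,0,0,0.8],[0,0,0,0,0.8]]'
```

```text
time_s: 8.17
position: [0.4909, -0.206, 0.0493]
tcp_rot: [[0.13, 0.992, 0.001], [0.992, -0.13, -0.001], [-0.001, 0.001, -1.0]]
force: [-1.5, 0.2, 4.9]
opening: 0.159
grasp_force: 29.9
time_s: 8.42
position: [0.4909, -0.2059, 0.0493]
tcp_rot: [[0.13, 0.992, 0.001], [0.992, -0.13, -0.001], [-0.001, 0.001, -1.0]]
force: [-0.9, 0.1, 5.3]
opening: 0.156
grasp_force: 29.9
```

```bash
python3 -m inch '[[0,0,2,0,0.8],[0,0,5,0,0.8],[0,0,8,0,0.8],[0,0,11,0,0.8],[0,0,11,0,0.8]]'; python3 -m inch '[[0.3,2,0,4,0.8],[0.7,5,0,9.1,0.8],[1.1,9,0,9.1,0.8],[1.5,13,0,9.1,0.8],[2,17,0,9.1,0.8],[2.4,21,0,9.1,0.8],[2.7,24,0,9.1,0.8],[2.9,26.2,0,9.1,0.8],[2.9,26.2,0,9.1,0.8],[2.9,26.2,0,9.1,0.8]]'; python3 -c "
from h import *
s=readout.read_state();print(s['position'],ang(s['tcp_rot'][:2,1]))
cs=[]
for n,(u,v) in dict(side=(230,170),top=(170,110)).items(): cs.append(cv2.resize(cams.capture(n)['image'][v:v+200,u:u+130],None,fx=2.9,fy=2.9))
cv2.imwrite('pics/c3.png',np.hstack(cs))"
```

```text
time_s: 8.83
position: [0.4935, -0.2075, 0.1635]
tcp_rot: [[0.13, 0.991, 0.009], [0.992, -0.13, -0.006], [-0.005, 0.009, -1.0]]
force: [0.7, -1.0, -2.2]
opening: 0.157
grasp_force: 29.9
time_s: 9.67
position: [0.5186, 0.0575, 0.1575]
tcp_rot: [[-0.032, 0.999, -0.002], [1.0, 0.032, -0.0], [-0.0, -0.002, -1.0]]
force: [0.8, 0.1, -1.9]
opening: 0.16
grasp_force: 29.9
[0.51857005 0.05753139 0.15752062] 1.8092029531529716
```

View pics/c3.png

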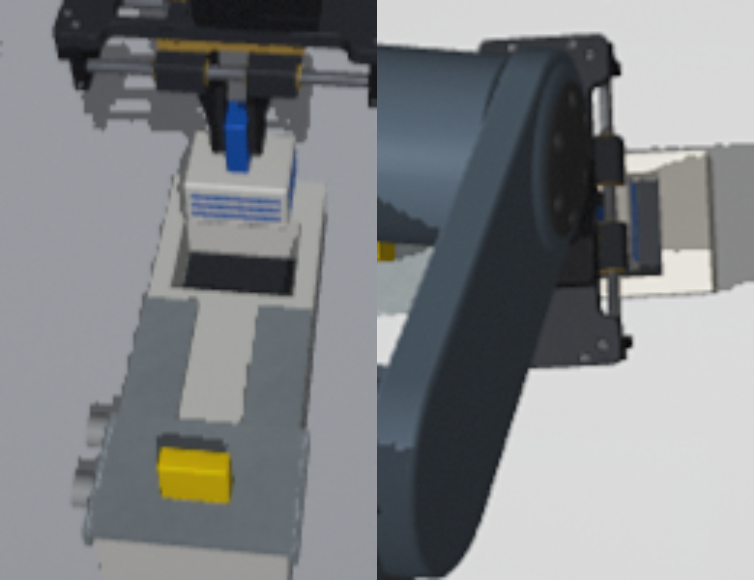

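The side crop shows the cartridge upright in the fingers. Its near bottom edge is at about crop (188,218)–(288,227). The well's near rim runs from about (172,292) to (295,296), and the gate is fully back.

Run:
```python
from h import *
c=cams.capture('side');q=lambda x,y:(230+x/2.9,170+y/2.9)
for z,l in ((.108,[(188,218),(288,227)]),(.05,[(172,292),(295,296)])):
    p=[ray(c,q(*a),z) for a in l];m=(p[0]+p[1])/2
    print(np.round(p,4).tolist(),m.round(4),np.linalg.norm(p[0]-p[1]))
# top: cartridge top -y edge in crop, z .144 ; well -y edge
c=cams.capture('top');q=lambda x,y:(170+(x-377)/2.9,110+y/2.9)
print(ray(c,q(638,225),.144),ray(c,q(661,225),.05))
```

```text
[[0.5478, 0.082, 0.108], [0.4836, 0.0817, 0.108]] [0.5157 0.0818 0.108 ] 0.06427193375282914
[[0.5594, 0.0977, 0.05], [0.4782, 0.0911, 0.05]] [0.5188 0.0944 0.05  ] 0.08152330579125694
[0.51301663 0.02669781 0.144     ] [0.52068879 0.02518275 0.05      ]
```

```bash
python3 -m inch '[[0.3,0.3,0,0,0.8],[0.3,0.3,-2,0,0.8],[0.3,0.3,-4,0,0.8],[0.3,0.3,-5.5,0,0.8],[0.3,0.3,-7,0,0.8],[0.3,0.3,-8.5,0,0.8],[0.3,0.3,-9.4,0,0.8],[0.3,0.3,-9.8,0,0.8],[0.3,0.3,-9.8,0,0.8]]'
```

```text
time_s: 10.62
position: [0.5223, 0.0589, 0.0598]
tcp_rot: [[-0.027, 1.0, -0.002], [1.0, 0.027, 0.0], [0.0, -0.002, -1.0]]
force: [0.1, -0.1, -2.7]
opening: 0.16
grasp_force: 29.9
```

```bash
python3 -m inch '[[0,0,-0.2,0,0.8],[0,0,-0.3,0,0.8],[0,0,-0.3,0,0.8]]'
```

```text
time_s: 10.87
position: [0.523, 0.0593, 0.0581]
tcp_rot: [[-0.028, 1.0, 0.001], [1.0, 0.028, -0.0], [-0.0, 0.001, -1.0]]
force: [-0.3, -0.5, -1.7]
opening: 0.158
grasp_force: 29.9
```

```bash
python3 -m inch '[[0,0,-0.1,0,0.8],[0,0,-0.2,0,0.8],[0,0,-0.2,0,0.8]]'
```

```text
time_s: 11.12
position: [0.5231, 0.0593, 0.0573]
tcp_rot: [[-0.029, 1.0, 0.002], [1.0, 0.029, -0.0], [-0.0, 0.002, -1.0]]
force: [-1.1, 0.3, 9.1]
opening: 0.159
grasp_force: 29.9
```

Floor contact came exactly at the predicted height (0.0573). I'll release and rise, then move clear toward the fin.

```bash
python3 -m inch '[[0,0,0.1,0,3.5],[0,0,0.1,0,3.5],[0,0,0.1,0,3.5],[0,0,0.1,0,3.5],[0,0,0.1,0,3.5],[0,0,3,0,3.5],[0,0,7,0,3.5],[0,0,11,0,3.5],[0,0,12,0,3.5]]'; python3 -m inch '[[-0.2,9,0,-90,4],[-0.7,18,0,-90,4],[-0.7,18,0,-90,4],[-0.7,18,0,-90,4],[-0.7,18,0,-90,4],[-0.7,18,0,-90,4],[-0.7,18,0,-90,4],[-0.7,18,0,-90,4],[-0.7,18,0,-90,4],[-0.7,18,0,-90,4]]';  python3 -m inch '[[0,0,0,-18,4],[0,0,0,-18,4],[0,0,0,-18,4],[0,0,0,-18,4]]'; python3 -c "
from h import *
s=readout.read_state();print(s['position'],ang(s['tcp_rot'][:2,1]))
cs=[]
for n,(u,v) in dict(side=(230,170),top=(160,110)).items(): cs.append(cv2.resize(cams.capture(n)['image'][v:v+200,u:u+130],None,fx=2.9,fy=2.9))
cv2.imwrite('pics/c4.png',np.hstack(cs))"
```

```text
time_s: 11.87
position: [0.5259, 0.0592, 0.1807]
tcp_rot: [[-0.029, 1.0, 0.01], [1.0, 0.029, -0.001], [-0.001, 0.01, -1.0]]
force: [0.4, 0.0, 0.5]
opening: 0.4
grasp_force: 0.0
time_s: 12.7
position: [0.515, 0.2395, 0.1748]
tcp_rot: [[0.923, 0.384, -0.001], [0.384, -0.923, -0.0], [-0.001, -0.0, -1.0]]
force: [0.9, -0.1, 0.9]
opening: 0.46
grasp_force: 0.0
time_s: 13.03
position: [0.5151, 0.2392, 0.1749]
tcp_rot: [[0.996, 0.084, -0.001], [0.084, -0.996, -0.0], [-0.001, 0.0, -1.0]]
force: [0.9, 0.7, 0.2]
opening: 0.457
grasp_force: 0.0
[0.51510713 0.23920847 0.1748744 ] -85.16838491319787
```

View pics/c4.png

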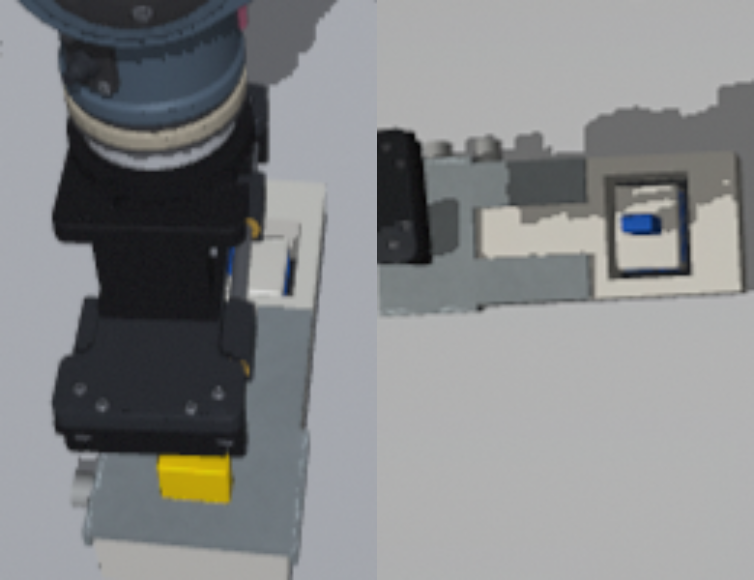

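The cartridge sits flat inside the well, with its tab at top crop (640,223) in line with the slot. Next I'll grip the fin and close the gate.

```bash
python3 -m inch '[[0,0,-4,-3.1,4],[0,0,-8,-3.1,4],[0,0,-10,-3.1,4],[0,0,-11,-3.1,4],[0,0,-11,-3.1,4],[0,0,-11,-3.1,0.8],[0,0,-11,-3.1,0.8],[0,0,-11,-3.1,0.8],[0,0,-11,-3.1,0.8],[0,0,-11,-3.1,0.8]]'; python3 -m inch '[[0,0,0,0,0.8],[0,0,0,0,0.8]]'
```

```text
time_s: 13.97
position: [0.5163, 0.2395, 0.0668]
tcp_rot: [[0.999, 0.032, 0.002], [0.032, -1.0, 0.0], [0.002, -0.0, -1.0]]
force: [0.1, -1.8, 1.5]
opening: 0.171
grasp_force: 1.2
time_s: 14.13
position: [0.5163, 0.2394, 0.0667]
tcp_rot: [[1.0, 0.031, 0.002], [0.031, -1.0, 0.0], [0.002, -0.0, -1.0]]
force: [-0.9, -0.3, 6.1]
opening: 0.16
grasp_force: 30.0
```

```bash
python3 -m inch '[[0.03,-1,0,0,0.8],[0.09,-3,0,0,0.8],[0.15,-5,0,0,0.8],[0.2,-6.5,0,0,0.8],[0.23,-7.5,0,0,0.8],[0.25,-8.1,0,0,0.8],[0.25,-8.3,0,0,0.8],[0.25,-8.3,0,0,0.8]]'; python3 -m inch '[[0,-0.2,0,0,0.8],[0,-0.4,0,0,0.8],[0,-0.6,0,0,0.8],[0,-0.6,0,0,0.8]]'
```

```text
time_s: 14.8
position: [0.5187, 0.1555, 0.0667]
tcp_rot: [[1.0, 0.031, 0.002], [0.031, -1.0, -0.0], [0.002, 0.0, -1.0]]
force: [-0.9, -1.5, 7.4]
opening: 0.16
grasp_force: 30.0
time_s: 15.13
position: [0.5188, 0.1544, 0.0667]
tcp_rot: [[1.0, 0.028, 0.003], [0.028, -1.0, 0.007], [0.003, -0.007, -1.0]]
force: [-1.0, 16.3, 6.4]
opening: 0.154
grasp_force: 30.1
```

The gate is at its home stop after 85 mm of travel, with a clear end force. I'll relax, release and retreat.

```bash
python3 -m inch '[[0,0.4,0,0,0.8],[0,0.4,0,0,4],[0,0.4,0,0,4],[0,0.4,0,0,4],[0,0.4,0,0,4],[0,0.4,4,0,4],[0,0.4,8,0,4],[0,0.4,12,0,4],[0,0.4,14,0,4]]'; python3 -m inch '[[0,4,1,0,4],[0,8,1,0,4],[0,12,1,0,4],[0,16,1,0,4],[0,18,1,0,4],[0,18,1,0,4]]'; python3 -c "
from h import *
cs=[]
for n,(u,v) in dict(side=(230,100),top=(160,130)).items(): cs.append(cv2.resize(cams.capture(n)['image'][v:v+200,u:u+(130 if n=='side' else 0)] if n=='side' else cams.capture(n)['image'][120:320,170:310],None,fx=2.9,fy=2.9))
cv2.imwrite('pics/c5.png',np.hstack(cs))
c=cams.capture('top')
for b in blobs(masks(c['image'])['blue']): print(b,ray(c,b[1],.084))"
```

```text
time_s: 15.88
position: [0.5201, 0.1542, 0.2095]
tcp_rot: [[1.0, 0.031, 0.006], [0.031, -1.0, 0.001], [0.006, -0.0, -1.0]]
force: [1.3, -0.0, 0.2]
opening: 0.457
grasp_force: 0.0
time_s: 16.38
position: [0.5176, 0.3384, 0.2152]
tcp_rot: [[0.999, 0.036, 0.001], [0.036, -0.999, 0.002], [0.001, -0.002, -1.0]]
force: [-0.5, -0.2, -1.1]
opening: 0.459
grasp_force: 0.0
([245, 184, 13, 7, 77], array([250.6, 186.9])) [0.52002334 0.05752515 0.084     ]
```

View pics/c5.png

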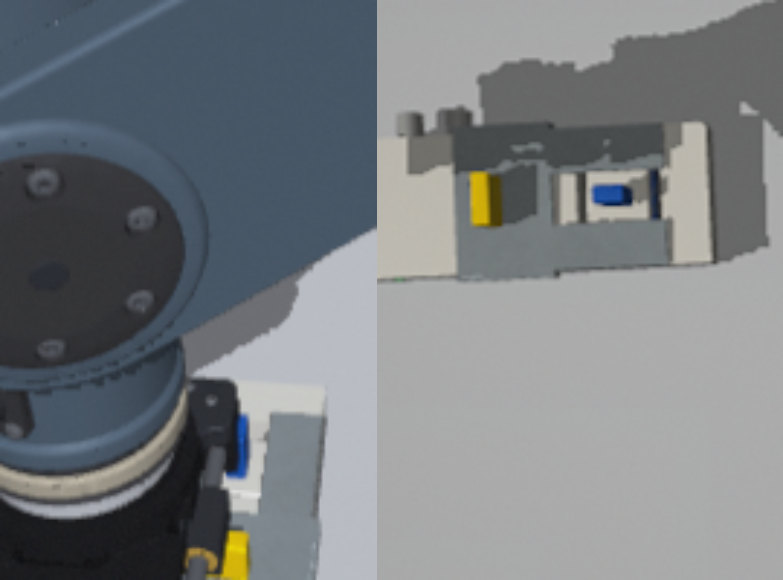

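The gate is home against the end block. Its prongs lie over the cartridge, and the blue tab stands in the slot at crop (612,194). The robot is clear, so I'm handing in.

```bash
python3 -c "
from rig import bot
print(bot.hand_in())"
```

```text
the job is handed in; nothing more can be done
None
```

The job is handed in at about 16 s: the fresh cartridge stands tab-up in the bay, the gate is fully home with its fork over it, and I did not touch the spent cartridge; the hand-in returned no verdict.

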